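Check the wood moisture of a cedar cigar box before packing

TASK

Before this cedar cigar box is packed its wood must be checked: lift the yellow moisture meter out of its holster, lower it into the open box and stand it upright on the floor with both brass contacts inside the red crayon ring, the two contacts lined up along the grain (the box's long side, as the two crayon ticks show). Press lightly, so that the sprung head is pushed about half way in, and finish the program still holding the meter there for the reading. Press and touch gently all the way, and leave the box, its lid and everything else on the table where they are.

Things in the scene. Friction and masses are not known exactly. Their poses are not given: they have to be found in the camera images.
- meter_grip (a point): Where to grip the loose yellow pocket moisture meter (about 180 g) that stands head down in its holster: on its mid-axis, between two black rubber patches, 24 mm below its top and 82 mm above the contacts' ends with the head out. Case: flat upright block 28 mm thick (its x, grip firmly across this), 45 wide (y), 92 tall (z, up); display on the +x face.
- meter_tip (a point): Point midway between the ends of the meter's two brass contacts (blunt studs, 5.6 mm diameter, 18 mm apart along the meter's y, pointing down along its -z). It sits on the sprung head, so it moves up towards the case when pressed; axes as the meter's.
- meter_head (a joint): How far the meter's sprung head is pressed into the case: 0 = fully out, 0.010 m = fully in. The spring needs about 0.5 N to start and 450 N/m after that: 2.8 N at 5 mm, 5 N when fully in; beyond that it is solid.
- meter: The same meter as a body; its origin is midway between the ends of the contacts when the head is out, axes as given above.
- holster: Fixed desk holster, black and grey plastic: base 80 x 92 x 8 mm, upright pocket 41 x 58 mm outside, rim 45 mm above the table, 2.5 mm clearance round the meter, which stands 21 mm deep in it on two ledges (head hanging free) and draws straight up. Origin: centre of the underside; axes as the meter's.
- box: Loose open cedar box without its lid (0.55 kg), 166 mm (its x) by 200 mm (its y, along the grain) by 55 mm tall, walls and floor 8 mm thick, so 47 mm deep inside. Origin: centre of the underside, z up.
- box_mark (a point): Centre of the red crayon ring (36 mm diameter) on the top of the box's floor, 8 mm above the table; two ticks outside the ring point along the grain. It lies +6 mm in x and +26 mm in y from the box's centre, 69 mm from the nearest long wall and 66 mm from the nearest short wall. Axes as the box's: y along the grain.
- lid_center (a point): Centre of the box's loose sliding lid, a cedar panel 148 x 190 x 6 mm with a strip, 11 mm tall, along one edge, lying flat on the table on the robot's side of the box. Bystander.
- gum_pot_center (a point): Centre of a loose white gum pot, 62 mm diameter, 50 mm tall, with a slanting brush handle up to 86 mm, close to the holster. Bystander.
- bundle_center (a point): Centre of a loose bundle of three cigars side by side with a gold band, 130 x 57 x 19 mm, close to the holster. Bystander.
- ring_gauge_center (a point): Centre of a loose wooden ring-gauge plate with four holes, 120 x 46 x 8 mm, close to the holster. Bystander.
- chaveta_center (a point): Middle of a loose crescent knife, 180 x 51 x 6.5 mm, lying on the white rolling board (22 mm thick) at the far edge of the table. Bystander.
Things that resemble listed ones, but are neither listed nor needed, are in the scene too. What is shaped like the meter but white is not meant. Of the things shaped like the holster, the black one is meant.

How it is judged:
By the outcome, as a careful person would: the job done as asked, in the order asked, and still so for the second after the job is handed in, while the arm keeps its last pose, push and grip.
It also fails if it takes over 38 s, if anything falls off the work surface, if the arm or the gripper's body presses on something with over 40 N, if the wrist force passes 120 N, or if a joint passes its speed limit or range.

ROBOT

A 7-joint arm with a two-finger parallel gripper is mounted at the origin on the work surface. World frame = base frame: x ahead of the robot, y to its left, z up, the work surface at z = 0. Lengths are in m, angles in rad, forces in N, time in s.
With the tool pointing down it reaches from about 0.35 to 0.9 m from the base axis. Payload 8.1 kg.
Tool frame: the origin (TCP) lies at the very end of the fingers, on their centre line; the grasp point (between the pads) lies grip_point_offset behind it (grip_point_offset is the distance from the TCP to the grasp point, in m); z points along the fingers, y is the direction in which the jaws open and shut (so a half turn about z gives the same grasp; the last joint's range is limited). The gripper opens to 92 mm and grips with 3 to 60 N. Pads are 19 mm wide; open, the fingers measure 130 mm over their backs; the gripper's body (75 mm by 190 mm) begins 47 mm behind the grasp point.
Start: joints at [1.02, 0.434, 0.025, 1.573, -0.012, 1.134, -0.075], TCP at [0.271, -0.563, 0.227] pointing down, gripper open.
Joint ranges: [-2.62, 2.62], [-0.44, 2.09], [-1.27, 1.32], [0.08, 2.57], [-1.32, 4.46], [0.12, 2], [-2.74, 2.74]. Speed limits (rad/s): [2.22, 2.22, 3.01, 3.01, 3.14, 3.14, 3.14].

INTERFACE

Orientations are given as a rotation vector (axis times angle).
In Python, from cell import * gives the robot as it stands.
- The arm moves only by the tool drive_tool, never from a script. Its argument "increments" is a list of rows, each an object of numbers: "grip": the gripper's target within -1 to 1 (shut at 1, half-way at 0, fully open at -1); "tx", "ty", "tz": the shift along the world's x, y, z normalised to -1 to 1, where 1 is 400 mm; "turn": the turn about the world's z normalised to -1 to 1, where 1 is 60 degrees. In form: [{"grip": .., "tx": .., "ty": .., "tz": .., "turn": ..}, ...]. A call has 1 to 20 rows; each row is the pose to reach, as a shift and turn from the pose measured when the call began; what a row does not reach only later rows make up. A row lasts 1/10 s, in which the tool goes at most 50 mm and 8.59 degrees, less where a joint would pass 70% of its speed; a pose out of reach is approached as far as the arm can. A call with a number of a shift or a turn outside -1 to 1 is refused whole. A call with a gripper value outside its range is refused whole. The fingers move at their own pace and stop on an object; "newtons" is the grip in N (left out, the last holds). Time passes only in rows, so rows that repeat a pose let the fingers close. It gives the time, the measured TCP pose, the force and the opening at its end, in the units of the state.
- observe(): the state, without advancing time (a new reading comes with each control period).
- get_image(name): name is "scene" or "top" or "wrist"; returns the picture (384x512x3 uint8, red, green, blue); there is no depth.
- camera_info(name): a dict with "fx", "fy", "cx", "cy" (pixels), "eye" and "rotation" of the camera in the world; the wrist camera has in their place "hand_eye" (4x4, takes a point from camera to tool coordinates, whose origin is the TCP and whose axes are the flange's). Camera axes: x right, y down, z forward; pixel columns grow to the right and rows downward; lengths in m; the calibration is good to about 2 mm. A picture is of the moment at which its call begins: read the wrist's pose just before it. camera_info takes no time and is no camera call.
- sign_off(): hands the job in, once; it reports no verdict.
The state is a dict: "clock": time; "joints": joint angles; "dq": joint speeds; "joint_efforts": joint torques, N m; "position": TCP position; "ee_rot": TCP orientation; "force": force on the tool from outside, world axes, zero at the start; "ft_torque": the same for the moment, N m; "width": opening from 0.0 (shut) to 1.0 (fully open).
Only numpy, scipy, OpenCV 4.12 (cv2) and the standard library are available. Lean on these libraries where they do the work, as an engineer would, in place of code of your own. Each camera call takes 0.05 s, during which the arm holds its last target. There are 200 camera calls.

## Working session

There is one attempt and no reset: what is moved stays moved. The work goes in short steps, Python scripts to look and compute and a tool call to move; the robot and the scene stay as the last step left them, time stands still between calls to the robot, and variables do not carry over. Pictures are saved under pics/ and viewed, about 8 in all and at most 12, crops included, and the job is handed in when it is done.

Besides the shell and the picture viewer there is one more tool, called as name([rows], argument=value, ...), one row to a line, values as JSON. drive_tool: Moves the arm, as the interface text tells. Its arguments: {"type":"object","properties":{"increments":{"type":"array","items":{"type":"object","properties":{"grip":{"type":"number"},"tx":{"type":"number"},"ty":{"type":"number"},"tz":{"type":"number"},"turn":{"type":"number"}}}},"newtons":{"type":"number"}},"required":["increments"]}

```bash
mkdir -p pics; cat > h.py <<'E'
from cell import *
import numpy as np, cv2
from scipy.spatial.transform import Rotation as R
def cam(name, st=None):
    c=camera_info(name)
    if name!='wrist': return c,np.array(c['eye']),np.array(c['rotation'])
    T=np.eye(4);T[:3,:3]=R.from_rotvec(st['ee_rot']).as_matrix();T[:3,3]=st['position']
    M=T@np.array(c['hand_eye']);return c,M[:3,3],M[:3,:3]
def ray(cm,u,v):
    c,e,r=cm;d=r@np.array([(u-c['cx'])/c['fx'],(v-c['cy'])/c['fy'],1]);return e,d
def plane(cm,u,v,z):
    e,d=ray(cm,u,v);return e+d*(z-e[2])/d[2]
def proj(cm,p):
    c,e,r=cm;q=r.T@(np.array(p)-e);return np.array([c['fx']*q[0]/q[2]+c['cx'],c['fy']*q[1]/q[2]+c['cy']])
def tri(rays):
    A=0;b=0
    for e,d in rays:
        d=d/np.linalg.norm(d);P=np.eye(3)-np.outer(d,d);A=A+P;b=b+P@e
    return np.linalg.solve(A,b)
E
python3 - <<'E'
from h import *
s=observe();print(s)
for n in('top','scene','wrist'):
    c=camera_info(n);print(n,c)
    cv2.imwrite(f'pics/{n}0.png',get_image(n)[:,:,::-1])
a=cv2.imread('pics/top0.png');b=cv2.imread('pics/scene0.png')
cv2.imwrite('pics/top0b.png',cv2.resize(a,(800,600),interpolation=cv2.INTER_CUBIC))
cv2.imwrite('pics/scene0b.png',cv2.resize(b,(800,600),interpolation=cv2.INTER_CUBIC))
import cell;print([k for k in dir(cell) if k[0]!='_'])
E
```

```text
{'clock': 0.0, 'joints': array([ 1.02038669,  0.43522607,  0.02497047,  1.57412298, -0.01160307,
        1.13399367, -0.07511111]), 'dq': array([ 0.00129121,  0.00102848,  0.00010235, -0.00196935,  0.00173408,
       -0.00022924, -0.00208868]), 'joint_efforts': array([ 1.03623090e-03, -6.67848158e+01,  9.86110680e-01, -3.14470911e+01,
       -6.03797031e-02,  4.28106403e-02,  2.70364071e-04]), 'position': array([ 0.27034182, -0.56292392,  0.22593302]), 'ee_rot': array([-3.06171037e+00, -6.97093037e-01,  7.74167411e-04]), 'force': array([0.09901923, 1.52970161, 0.32046737]), 'ft_torque': array([ 0.02082228, -0.01600213,  0.03356489]), 'width': 0.9970728613969909}
top {'fx': 452.055109844768, 'fy': 452.055109844768, 'cx': 251.1634490270751, 'cy': 196.73692876047497, 'eye': array([ 0.32828878, -0.00450823,  1.56050988]), 'rotation': array([-2.15243542,  2.13121018, -0.14792158])}
scene {'fx': 354.9191309852752, 'fy': 354.9191309852752, 'cx': 256.6082773423597, 'cy': 196.28878644660838, 'eye': array([1.05611855, 0.57071371, 0.6272168 ]), 'rotation': array([-0.85171248, -2.42237044,  1.19887204])}
wrist {'fx': 273.66425609999334, 'fy': 273.66425609999334, 'cx': 255.2255442532786, 'cy': 191.20823831229464, 'hand_eye': array([[ 1.10271433e-04, -9.61436543e-01, -2.75026839e-01,
         7.41492958e-02],
       [ 9.99999994e-01,  1.02217456e-04,  4.36169610e-05,
        -1.32315644e-03],
       [-1.38223964e-05, -2.75026842e-01,  9.61436548e-01,
        -1.57811279e-01],
       [ 0.00000000e+00,  0.00000000e+00,  0.00000000e+00,
         1.00000000e+00]])}
['PlanningError', 'camera_info', 'get_image', 'grip_point_offset', 'observe', 'sign_off']
```

View pics/top0b.png

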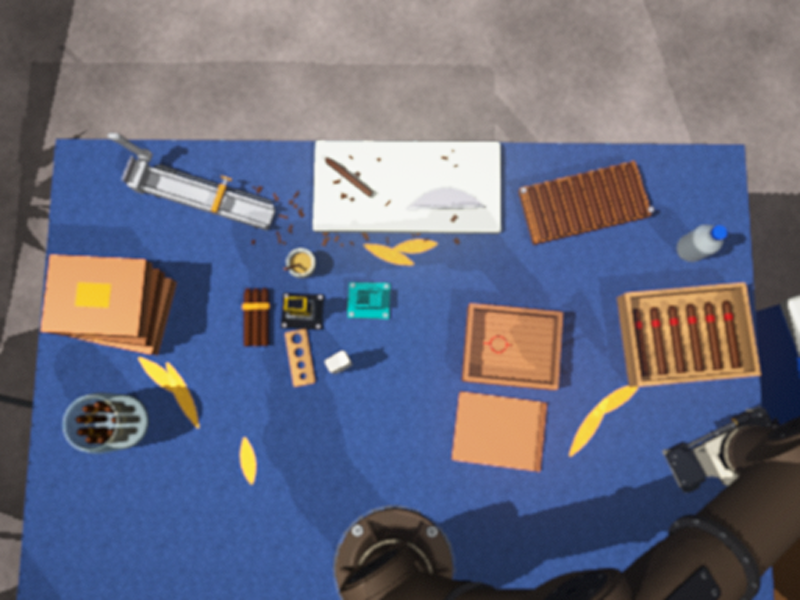

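View pics/scene0b.png

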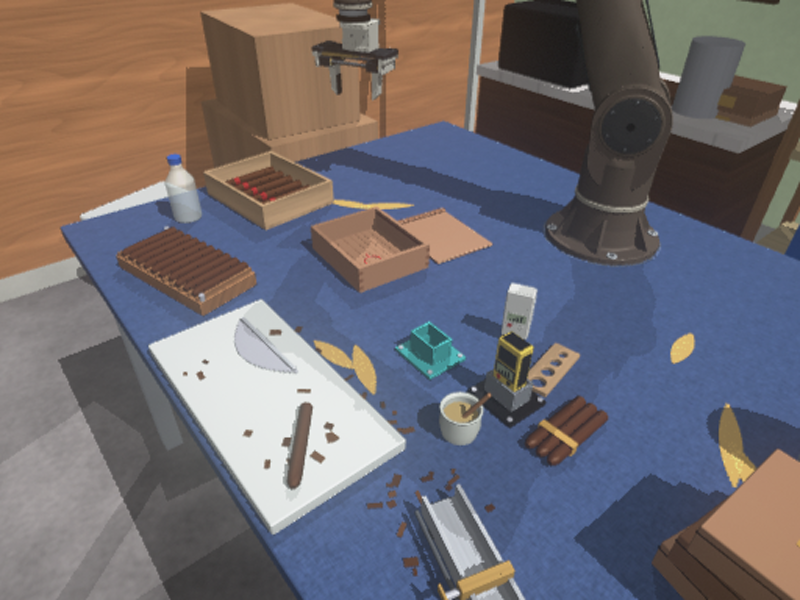

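```bash
python3 - <<'E'
s=open('h.py').read().replace("np.array(c['rotation'])","R.from_rotvec(c['rotation']).as_matrix()");open('h.py','w').write(s)
from h import *
t=cam('top');sc=cam('scene');k=.64
st=observe();Rm=R.from_rotvec(st['ee_rot']).as_matrix();print('tool y',Rm[:,1],'x',Rm[:,0],'off',grip_point_offset)
P=lambda u,v,z:plane(t,u*k,v*k,z).round(4)
print('ring',P(498,344,.008),'boxc',P(513,346,.055),'holster base',P(302,311,.008),'meter top',P(300,305,.116))
print('scene ring',plane(sc,372*k,257*k,.008),'base meter top',plane(sc,514*k,340*k,.116))
for n in [((282,294),(323,293),(322,328),(283,328))]:
    print([P(u,v,.008) for u,v in n])
for n in [((467,304),(562,310),(559,388),(462,383))]:
    print([P(u,v,.055) for u,v in n])
for n,p in dict(pot=(300,262),bundle=(257,317),gauge=(300,358),white=(338,362)).items(): print(n,P(*p,.03))
a=cv2.imread('pics/top0.png')[165:260,140:250];b=cv2.imread('pics/scene0.png')[170:310,240:400]
A=cv2.resize(a,None,fx=4,fy=4,interpolation=3);B=cv2.resize(b,None,fx=2.2,fy=2.2*380/308,interpolation=3)
h=max(A.shape[0],B.shape[0]);pad=lambda i:cv2.copyMakeBorder(i,0,h-i.shape[0],0,0,0)
o=np.hstack([pad(A),pad(B)]);print(o.shape);cv2.imwrite('pics/crop1.png',o)
E
```

```text
tool y [ 0.43293012 -0.90142669 -0.00120033] x [ 9.01427276e-01  4.32930542e-01 -1.06560191e-04] off 0.0188
ring [ 0.4772 -0.224   0.008 ] boxc [ 0.4688 -0.2493  0.055 ] holster base [0.5466 0.2102 0.008 ] meter top [0.5439 0.1998 0.116 ]
scene ring [ 0.47451767 -0.23224459  0.008     ] base meter top [0.54964881 0.2097697  0.116     ]
[array([0.5844, 0.256 , 0.008 ]), array([0.5875, 0.1645, 0.008 ]), array([0.509 , 0.1648, 0.008 ]), array([0.5082, 0.2512, 0.008 ])]
[array([ 0.5585, -0.1516,  0.055 ]), array([ 0.5474, -0.3556,  0.055 ]), array([ 0.3806, -0.3452,  0.055 ]), array([ 0.3891, -0.1402,  0.055 ])]
pot [0.6529 0.2148 0.03  ]
bundle [0.5293 0.3054 0.03  ]
gauge [0.4405 0.2085 0.03  ]
white [0.4326 0.1259 0.03  ]
(380, 792, 3)
```

View pics/crop1.png

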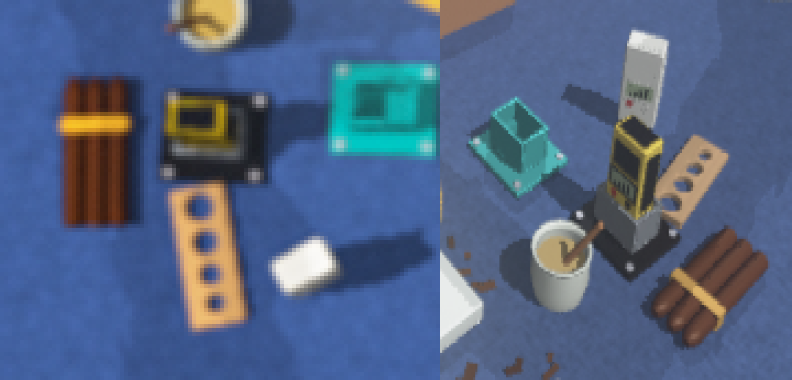

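Candidates for the meter (left crop / right crop pixels): the yellow meter in the black holster (200,120)/(635,165), the white one of the same shape (305,265)/(645,75), and an empty turquoise holster (385,108)/(515,145). The yellow meter in the black holster is the one meant, and its display faces +x. I'll go over the box first, since it is on the way, and take a wrist view.

drive_tool([
  {"tx": 0.05,"ty": 0.08,"tz": 0.02,"turn": 0.1,"grip": -0.17},
  {"tx": 0.11,"ty": 0.18,"tz": 0.04,"turn": 0.22,"grip": -0.17},
  {"tx": 0.17,"ty": 0.28,"tz": 0.06,"turn": 0.34,"grip": -0.17},
  {"tx": 0.23,"ty": 0.38,"tz": 0.06,"turn": 0.46,"grip": -0.17},
  {"tx": 0.29,"ty": 0.48,"tz": 0.06,"turn": 0.58,"grip": -0.17},
  {"tx": 0.35,"ty": 0.58,"tz": 0.06,"turn": 0.7,"grip": -0.17},
  {"tx": 0.41,"ty": 0.68,"tz": 0.06,"turn": 0.82,"grip": -0.17},
  {"tx": 0.47,"ty": 0.77,"tz": 0.06,"turn": 0.92,"grip": -0.17},
  {"tx": 0.5,"ty": 0.82,"tz": 0.06,"turn": 0.97,"grip": -0.17},
  {"tx": 0.517,"ty": 0.848,"tz": 0.06,"turn": 1.0,"grip": -0.17},
  {"tx": 0.517,"ty": 0.848,"tz": 0.06,"turn": 1.0,"grip": -0.17},
  {"tx": 0.517,"ty": 0.848,"tz": 0.06,"turn": 1.0,"grip": -0.17},
  {"tx": 0.517,"ty": 0.848,"tz": 0.06,"turn": 1.0,"grip": -0.17},
])

```text
clock: 1.45
position: [0.4761, -0.226, 0.25]
ee_rot: [-2.308, -2.13, 0.003]
force: [-0.4, -0.4, -1.0]
width: 0.585
```

```bash
python3 - <<'E'
from h import *
import json
st=observe();im=get_image('wrist');print(st['clock'],st['position'],st['dq'].round(3),st['width'])
json.dump({k:list(map(float,st[k])) for k in('position','ee_rot')},open('w1.json','w'))
cv2.imwrite('pics/w1.png',im[:,:,::-1]);cv2.imwrite('pics/w1b.png',cv2.resize(im[:,:,::-1],(800,600),interpolation=3))
E
```

```text
1.45 [ 0.47614638 -0.22598571  0.2499595 ] [ 0.001 -0.001 -0.008  0.001 -0.002 -0.    -0.   ] 0.585300804354814
```

View pics/w1b.png

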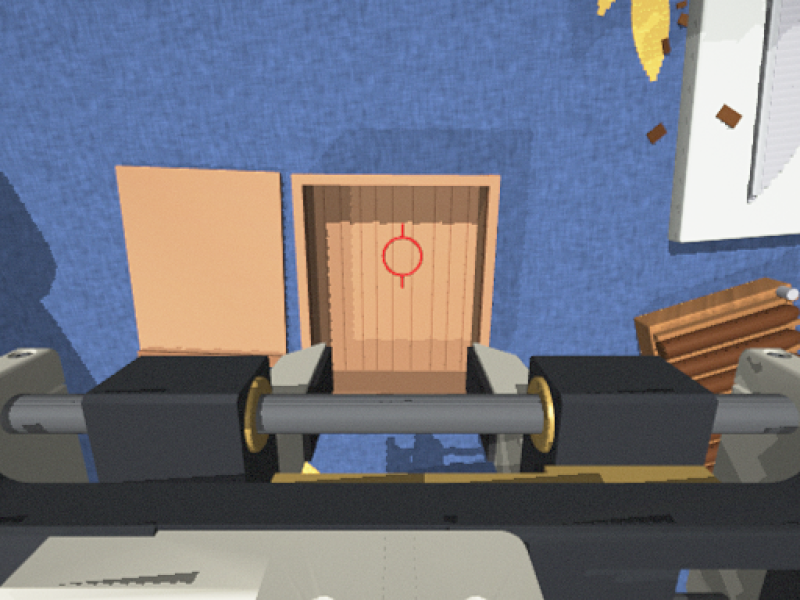

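The wrist view shows the ring at (402,257) with ticks at (402,230) and (402,282). I'll measure it now.

```bash
python3 - <<'E'
from h import *
import json
im=cv2.imread('pics/w1.png');st=json.load(open('w1.json'));w=cam('wrist',st)
b,g,r=[im[:,:,i].astype(int) for i in range(3)]
m=(r>150)&(g<90)&(b<90);m[:130]=0;m[200:]=0;m[:,:200]=0;m[:,320:]=0
v,u=np.nonzero(m);P=np.array([plane(w,a,c,.008)[:2] for a,c in zip(u,v)])
from scipy.optimize import least_squares
c=P.mean(0)
d=np.linalg.norm(P-c,axis=1);ring=P[d<.022]
f=least_squares(lambda q:np.hypot(*(ring-q[:2]).T)-q[2],[*c,.018],loss='soft_l1',f_scale=.001).x
print(len(P),'centroid',c,'ring c,r',f)
d=np.linalg.norm(P-f[:2],axis=1)
T=P[d>.0205];a=T[T[:,1]>f[1]];bb=T[T[:,1]<f[1]];e=a.mean(0)-bb.mean(0)
print(a.mean(0),bb.mean(0),'tick yaw deg',np.degrees(np.arctan2(-e[0],e[1])),len(a),len(bb),d.max())
# box outer upper edges yaw: left and right top edges from viewed pixels
k=.64
for p,q in [((292,177),(302,345)),((499,177),(491,345)),((292,175),(499,175))]:
    A=plane(w,p[0]*k,p[1]*k,.055);B=plane(w,q[0]*k,q[1]*k,.055);D=A-B;print(A,B,np.degrees(np.arctan2(-D[0],D[1])))
t=cam('top');print('top proj of ring',proj(t,[*f[:2],.008])/k,'scene',proj(cam('scene'),[*f[:2],.008])/k)
x=R.from_rotvec(st['ee_rot']).as_matrix()[:,1];print('jaw yaw',np.degrees(np.arctan2(x[1],x[0])))
E
```

```text
106 centroid [ 0.47774518 -0.22253599] ring c,r [ 0.47783758 -0.22302247  0.01799824]
[ 0.47977107 -0.19791989] [ 0.47580765 -0.24852914] tick yaw deg -4.477929883393503 6 6 0.029456703548364875
[ 0.39653723 -0.14465036  0.055     ] [ 0.38411887 -0.28728158  0.055     ] -4.975979401357941
[ 0.56023645 -0.1577638   0.055     ] [ 0.55096093 -0.30046272  0.055     ] -3.719029331761964
[ 0.39676367 -0.14313854  0.055     ] [ 0.56026013 -0.15623766  0.055     ] 85.41932393576705
top proj of ring [497.55513626 343.72632455] scene [373.36643761 259.37717563]
jaw yaw -4.586588082679562
```

drive_tool([
  {"tx": 0.02,"ty": 0.1,"tz": 0.03,"turn": 0.01,"grip": -0.17},
  {"tx": 0.04,"ty": 0.21,"tz": 0.06,"turn": 0.03,"grip": -0.17},
  {"tx": 0.06,"ty": 0.32,"tz": 0.075,"turn": 0.04,"grip": -0.17},
  {"tx": 0.08,"ty": 0.43,"tz": 0.075,"turn": 0.05,"grip": -0.17},
  {"tx": 0.1,"ty": 0.54,"tz": 0.075,"turn": 0.06,"grip": -0.17},
  {"tx": 0.12,"ty": 0.65,"tz": 0.075,"turn": 0.08,"grip": -0.17},
  {"tx": 0.14,"ty": 0.76,"tz": 0.075,"turn": 0.09,"grip": -0.17},
  {"tx": 0.16,"ty": 0.87,"tz": 0.075,"turn": 0.1,"grip": -0.17},
  {"tx": 0.17,"ty": 0.95,"tz": 0.075,"turn": 0.115,"grip": -0.17},
  {"tx": 0.178,"ty": 1.0,"tz": 0.075,"turn": 0.115,"grip": -0.17},
  {"tx": 0.178,"ty": 1.0,"tz": 0.075,"turn": 0.115,"grip": -0.17},
  {"tx": 0.178,"ty": 1.0,"tz": 0.075,"turn": 0.115,"grip": -0.17},
  {"tx": 0.178,"ty": 1.0,"tz": 0.075,"turn": 0.115,"grip": -0.17},
])

```text
clock: 2.8
position: [0.5478, 0.1721, 0.2799]
ee_rot: [2.179, 2.263, -0.004]
force: [-0.3, -0.1, 1.4]
width: 0.586
```

```bash
python3 - <<'E'
from h import *
import json
st=observe();im=get_image('wrist');print(st['clock'],st['position'],st['dq'].round(3),st['width'])
json.dump({k:list(map(float,st[k])) for k in('position','ee_rot')},open('w2.json','w'))
cv2.imwrite('pics/w2.png',im[:,:,::-1]);cv2.imwrite('pics/w2b.png',cv2.resize(im[:,:,::-1],(800,600),interpolation=3))
E
```

```text
2.8 [0.54780942 0.17211133 0.2798745 ] [ 0.005 -0.002 -0.003  0.001 -0.003 -0.002 -0.   ] 0.585638212342967
```

View pics/w2b.png

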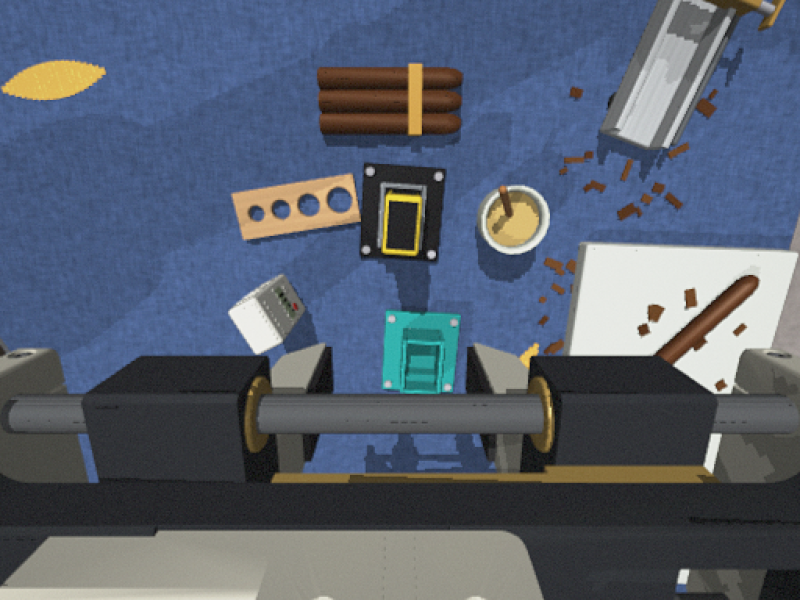

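Meter top: yellow frame at (386,195)-(421,196)-(418,255)-(383,253). The four holster screws are at (369,171), (438,176), (432,255) and (366,250). The white meter is at (267,313) and the turquoise holster at (422,350). The pot handle leans away from the meter.

```bash
python3 - <<'E'
from h import *
import json
im=cv2.imread('pics/w2.png');st=json.load(open('w2.json'));w=cam('wrist',st);k=.64
hsv=cv2.cvtColor(im,cv2.COLOR_BGR2HSV)
m=cv2.inRange(hsv,(20,130,120),(35,255,255));m[:118]=0;m[170:]=0;m[:,:235]=0;m[:,280:]=0
v,u=np.nonzero(m);P=np.array([plane(w,a,c,.116)[:2] for a,c in zip(u,v)])
(c,sz,a)=cv2.minAreaRect((P*1000).astype(np.float32));print('yellow rect',np.round(c,1),np.round(sz,1),round(a,2),len(P))
# screws: white pixels within base
g=cv2.inRange(hsv,(0,0,130),(180,60,255));n,l,s,ce=cv2.connectedComponentsWithStats(g)
S=[]
for i in range(1,n):
    if 230<ce[i][0]<285 and 103<ce[i][1]<168 and s[i][4]<60:
        p=plane(w,*ce[i],.009);S.append(p[:2]);print('screw',ce[i].round(1)/k,s[i][4],p[:2].round(4))
for q in [((369,171),(438,176),(432,255),(366,250))]:
    Q=np.array([plane(w,x*k,y*k,.009)[:2] for x,y in q]);print(Q.round(4),'mean',Q.mean(0).round(4))
    for A,B in((0,1),(3,2)): d=Q[B]-Q[A];print('x yaw',np.degrees(np.arctan2(d[1],d[0])),np.linalg.norm(d))
    for A,B in((3,0),(2,1)): d=Q[B]-Q[A];print('y yaw',np.degrees(np.arctan2(-d[0],d[1])),np.linalg.norm(d))
x=R.from_rotvec(st['ee_rot']).as_matrix()[:,1];print('jaw yaw',np.degrees(np.arctan2(x[1],x[0])))
cv2.imwrite('pics/c2.png',cv2.resize(im[100:180,215:365],None,fx=5.3,fy=5.3,interpolation=0))
E
```

```text
yellow rect [547.1 213.5] [46.2 27.5] 87.97 363
screw [369.0625  170.78125] 25 [0.5152 0.251 ]
screw [437.96875 175.78125] 22 [0.5815 0.249 ]
screw [423.75   194.0625] 19 [0.5687 0.2314]
screw [423.4375 209.375 ] 3 [0.5692 0.2167]
screw [422.96875 214.53125] 3 [0.569  0.2117]
screw [365.46875 248.90625] 18 [0.5129 0.1754]
screw [430.9375 253.75  ] 23 [0.5792 0.173 ]
[[0.515  0.2509]
 [0.5815 0.2488]
 [0.5803 0.1718]
 [0.5134 0.1743]] mean [0.5476 0.2114]
x yaw -1.7971427790399288 0.06653554657757153
x yaw -2.163754443013772 0.06694285834108685
y yaw -1.1895180627742863 0.07658100655994055
y yaw -0.8909092186770705 0.07701466970459718
jaw yaw 2.174623164114113
```

View pics/c2.png

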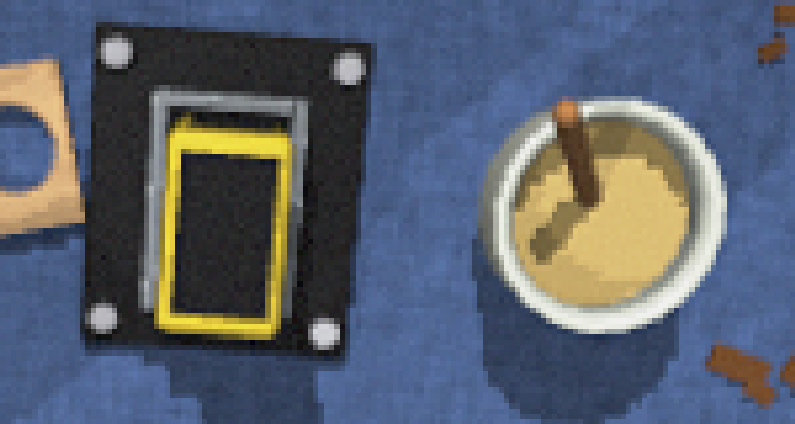

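drive_tool([
  {"tx": -0.002,"ty": 0.04,"tz": 0,"turn": -0.03,"grip": -0.17},
  {"tx": -0.002,"ty": 0.08,"tz": -0.03,"turn": -0.06,"grip": -0.17},
  {"tx": -0.002,"ty": 0.1,"tz": -0.1,"turn": -0.068,"grip": -0.17},
  {"tx": -0.002,"ty": 0.1,"tz": -0.18,"turn": -0.068,"grip": -0.17},
  {"tx": -0.002,"ty": 0.1,"tz": -0.26,"turn": -0.068,"grip": -0.17},
  {"tx": -0.002,"ty": 0.1,"tz": -0.33,"turn": -0.068,"grip": -0.17},
  {"tx": -0.002,"ty": 0.1,"tz": -0.4,"turn": -0.068,"grip": -0.17},
  {"tx": -0.002,"ty": 0.1,"tz": -0.45,"turn": -0.068,"grip": -0.17},
  {"tx": -0.002,"ty": 0.1,"tz": -0.49,"turn": -0.068,"grip": -0.17},
  {"tx": -0.002,"ty": 0.1,"tz": -0.51,"turn": -0.068,"grip": -0.17},
  {"tx": -0.002,"ty": 0.1,"tz": -0.517,"turn": -0.068,"grip": -0.17},
  {"tx": -0.002,"ty": 0.1,"tz": -0.517,"turn": -0.068,"grip": -0.17},
  {"tx": -0.002,"ty": 0.1,"tz": -0.517,"turn": -0.068,"grip": -0.17},
])

```text
clock: 4.15
position: [0.5476, 0.2123, 0.0741]
ee_rot: [2.258, 2.183, -0.002]
force: [0.1, -0.0, 0.1]
width: 0.585
```

```bash
python3 - <<'E'
from h import *
import json
st=observe();im=get_image('wrist');sc=get_image('scene');print(st['clock'],st['position'],st['force'])
x=R.from_rotvec(st['ee_rot']).as_matrix()[:,1];print('jaw yaw',np.degrees(np.arctan2(x[1],x[0])))
json.dump({k:list(map(float,st[k])) for k in('position','ee_rot')},open('w3.json','w'))
cv2.imwrite('pics/w3.png',im[:,:,::-1])
A=cv2.resize(im[120:384,:,::-1],(500,258));B=cv2.resize(sc[130:290,260:420,::-1],(300,300),interpolation=3)
A=cv2.copyMakeBorder(A,0,42,0,0,0);cv2.imwrite('pics/c3.png',np.hstack([A,B]))
E
```

```text
4.15 [0.5475737  0.21228045 0.07406135] [ 6.42436721e-02 -3.25768901e-05  1.11196674e-01]
jaw yaw -1.929469018519758
```

View pics/c3.png

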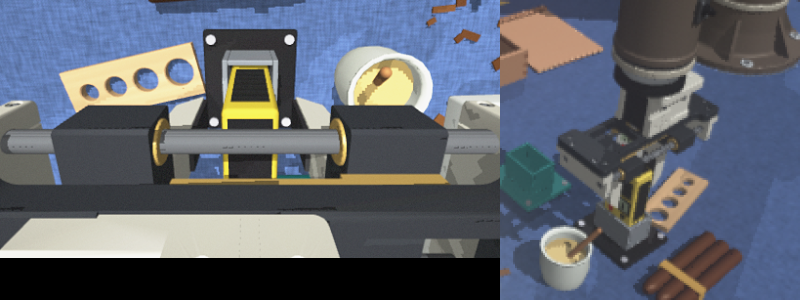

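The meter sits centred between the fingers (222–277 px in the left view, tool axis near 250). Closing the gripper with moderate force.

drive_tool([
  {"grip": 0.2},
  {"grip": 0.35},
  {"grip": 0.5},
  {"grip": 1},
  {"grip": 1},
  {"grip": 1},
  {"grip": 1},
  {"grip": 1},
], newtons=25)

```text
invalid input
```

drive_tool([
  {"tx": 0,"ty": 0,"tz": 0,"turn": 0,"grip": 0.2},
  {"tx": 0,"ty": 0,"tz": 0,"turn": 0,"grip": 0.35},
  {"tx": 0,"ty": 0,"tz": 0,"turn": 0,"grip": 0.5},
  {"tx": 0,"ty": 0,"tz": 0,"turn": 0,"grip": 1},
  {"tx": 0,"ty": 0,"tz": 0,"turn": 0,"grip": 1},
  {"tx": 0,"ty": 0,"tz": 0,"turn": 0,"grip": 1},
  {"tx": 0,"ty": 0,"tz": 0,"turn": 0,"grip": 1},
], newtons=25)

```text
clock: 4.95
position: [0.5476, 0.2124, 0.0741]
ee_rot: [2.258, 2.184, -0.002]
force: [-0.0, 0.4, 2.0]
width: 0.303
```

drive_tool([
  {"tx": 0,"ty": 0,"tz": 0.01,"turn": 0,"grip": 1},
  {"tx": 0,"ty": 0,"tz": 0.025,"turn": 0,"grip": 1},
  {"tx": 0,"ty": 0,"tz": 0.045,"turn": 0,"grip": 1},
  {"tx": 0,"ty": 0,"tz": 0.07,"turn": 0,"grip": 1},
  {"tx": 0,"ty": 0,"tz": 0.1,"turn": 0,"grip": 1},
  {"tx": 0,"ty": 0,"tz": 0.14,"turn": 0,"grip": 1},
  {"tx": 0,"ty": 0,"tz": 0.19,"turn": 0,"grip": 1},
  {"tx": 0,"ty": 0,"tz": 0.24,"turn": 0,"grip": 1},
  {"tx": 0,"ty": 0,"tz": 0.29,"turn": 0,"grip": 1},
  {"tx": 0,"ty": 0,"tz": 0.33,"turn": 0,"grip": 1},
  {"tx": 0,"ty": 0,"tz": 0.355,"turn": 0,"grip": 1},
  {"tx": 0,"ty": 0,"tz": 0.365,"turn": 0,"grip": 1},
  {"tx": 0,"ty": 0,"tz": 0.365,"turn": 0,"grip": 1},
  {"tx": 0,"ty": 0,"tz": 0.365,"turn": 0,"grip": 1},
])

```text
clock: 6.35
position: [0.5472, 0.2122, 0.2194]
ee_rot: [2.258, 2.184, -0.003]
force: [0.0, 0.1, -1.3]
width: 0.306
```

```bash
python3 - <<'E'
from h import *
st=observe();print(st['clock'],st['position'],st['force'],st['width'])
im=get_image('wrist');sc=get_image('scene');cv2.imwrite('pics/s4.png',sc[:,:,::-1]);cv2.imwrite('pics/w4.png',im[:,:,::-1])
A=cv2.resize(im[:,:,::-1],(400,300));B=cv2.resize(sc[60:260,240:440,::-1],(400,400),interpolation=3)
A=cv2.copyMakeBorder(A,0,100,0,0,0);cv2.imwrite('pics/c4.png',np.hstack([A,B]))
E
```

```text
6.35 [0.54718979 0.21215171 0.21942133] [ 0.00751571  0.14261288 -1.28976535] 0.3061463632545125
```

View pics/c4.png

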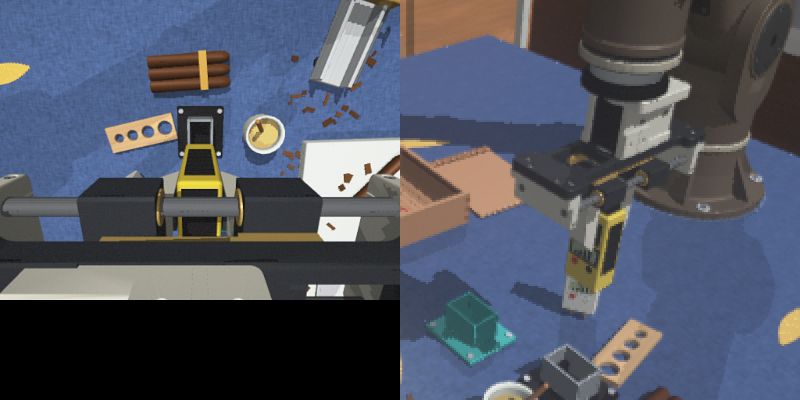

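```bash
python3 - <<'E'
from h import *
st=observe();Rm=R.from_rotvec(st['ee_rot']).as_matrix();p=np.array(st['position'])
print('tilt tool z',Rm[:,2].round(4))
w=cam('wrist',st);s=cam('scene')
# meter frame: x = tool y, y = tool x, z=-tool z ; tip origin
M=np.c_[Rm[:,1],Rm[:,0],-Rm[:,2]];o=p+Rm[:,2]*.0641
pt=lambda x,y,z:o+M@np.array([x,y,z])
for nm,c in(('wrist',w),('scene',s)):
    f='pics/w4.png' if nm=='wrist' else 'pics/s4.png'
    im=cv2.imread(f);pr={}
    for z in(.014,.106):
        for x in(-.014,.014):
            for y in(-.0225,.0225): pr[(x,y,z)]=proj(c,pt(x,y,z))
    for q,v in pr.items(): print(nm,q,v.round(1))
    o2=im.copy();L=list(pr.values())
    for v in L: cv2.circle(o2,tuple(int(round(a*8)) for a in v),8,(255,0,255),-1,cv2.LINE_AA,3)
    for y in(-.009,.009):
        v=proj(c,pt(0,y,0));cv2.circle(o2,tuple(int(round(a*8)) for a in v),8,(0,255,0),-1,cv2.LINE_AA,3);print('tip',v)
    x0,y0=np.array(L).min(0).astype(int)-14;x1,y1=np.array(L).max(0).astype(int)+24
    cr=o2[max(y0,0):y1,max(x0,0):x1];print(x0,y0,x1,y1);r=cv2.resize(cr,(int(cr.shape[1]*560/cr.shape[0]),560),interpolation=0);
    if nm=='wrist':A=r
    else: print(A.shape,r.shape);cv2.imwrite('pics/c5.png',np.hstack([A,r]))
E
```

```text
tilt tool z [-0.0017 -0.0017 -1.    ]
wrist (-0.014, -0.0225, 0.014) [239.  235.7]
wrist (-0.014, 0.0225, 0.014) [238. 183.]
wrist (0.014, -0.0225, 0.014) [272.8 235.7]
wrist (0.014, 0.0225, 0.014) [273.8 183. ]
wrist (-0.014, -0.0225, 0.106) [228.4 314.1]
wrist (-0.014, 0.0225, 0.106) [225.8 232.1]
wrist (0.014, -0.0225, 0.106) [283.8 314.1]
wrist (0.014, 0.0225, 0.106) [286.7 232.1]
tip [255.85649858 214.36670338]
tip [255.87234945 194.40509142]
211 168 310 338
scene (-0.014, -0.0225, 0.014) [330.7 191.3]
scene (-0.014, 0.0225, 0.014) [346.4 201.5]
scene (0.014, -0.0225, 0.014) [321.7 195.9]
scene (0.014, 0.0225, 0.014) [337.3 206.5]
scene (-0.014, -0.0225, 0.106) [336.9 154.8]
scene (-0.014, 0.0225, 0.106) [354.2 164.4]
scene (0.014, -0.0225, 0.106) [327.3 159.1]
scene (0.014, 0.0225, 0.106) [344.4 169. ]
tip [329.9369429  201.73091811]
tip [336.12156093 205.92174709]
307 140 378 230
(560, 326, 3) (560, 441, 3)
```

View pics/c5.png

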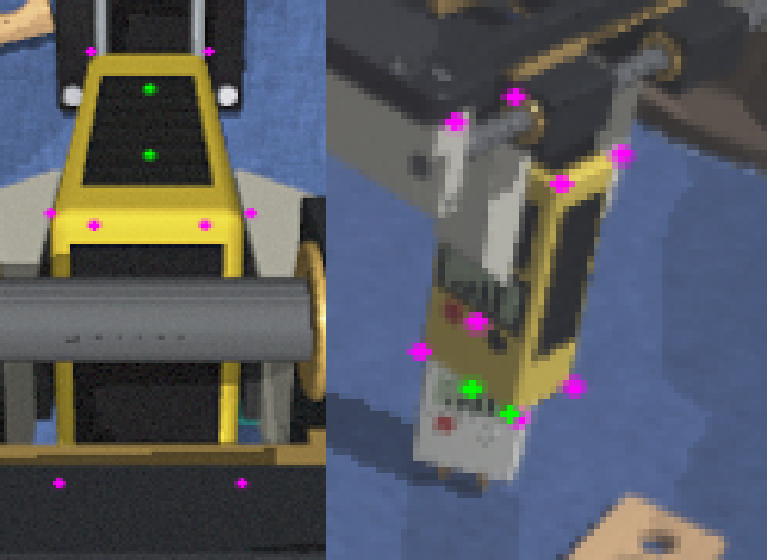

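The grasp agrees with the wrist view: the edges match an upright meter centred in the gripper to about 1 px, and the white object behind it is the decoy meter. Next I carry it to the box.

drive_tool([
  {"tx": -0.004,"ty": -0.02,"tz": 0,"turn": 0,"grip": 1},
  {"tx": -0.01,"ty": -0.06,"tz": 0,"turn": 0,"grip": 1},
  {"tx": -0.019,"ty": -0.12,"tz": 0,"turn": -0.005,"grip": 1},
  {"tx": -0.03,"ty": -0.19,"tz": 0,"turn": -0.01,"grip": 1},
  {"tx": -0.042,"ty": -0.26,"tz": 0,"turn": -0.015,"grip": 1},
  {"tx": -0.053,"ty": -0.33,"tz": 0,"turn": -0.02,"grip": 1},
  {"tx": -0.064,"ty": -0.4,"tz": 0,"turn": -0.02,"grip": 1},
  {"tx": -0.075,"ty": -0.47,"tz": 0,"turn": -0.025,"grip": 1},
  {"tx": -0.086,"ty": -0.54,"tz": 0,"turn": -0.025,"grip": 1},
  {"tx": -0.097,"ty": -0.61,"tz": 0,"turn": -0.03,"grip": 1},
  {"tx": -0.109,"ty": -0.68,"tz": 0,"turn": -0.03,"grip": 1},
  {"tx": -0.12,"ty": -0.75,"tz": 0,"turn": -0.035,"grip": 1},
  {"tx": -0.131,"ty": -0.82,"tz": 0,"turn": -0.035,"grip": 1},
  {"tx": -0.141,"ty": -0.88,"tz": 0,"turn": -0.041,"grip": 1},
  {"tx": -0.15,"ty": -0.93,"tz": 0,"turn": -0.041,"grip": 1},
  {"tx": -0.156,"ty": -0.97,"tz": 0,"turn": -0.041,"grip": 1},
  {"tx": -0.16,"ty": -1.0,"tz": 0,"turn": -0.041,"grip": 1},
  {"tx": -0.16,"ty": -1.0,"tz": 0,"turn": -0.041,"grip": 1},
])

```text
clock: 8.25
position: [0.482, -0.1903, 0.219]
ee_rot: [2.308, 2.131, -0.005]
force: [0.2, 0.7, -1.0]
width: 0.304
```

drive_tool([
  {"tx": -0.004,"ty": -0.03,"tz": 0,"turn": 0,"grip": 1},
  {"tx": -0.008,"ty": -0.06,"tz": -0.01,"turn": 0,"grip": 1},
  {"tx": -0.0105,"ty": -0.082,"tz": -0.03,"turn": 0,"grip": 1},
  {"tx": -0.0105,"ty": -0.082,"tz": -0.07,"turn": 0,"grip": 1},
  {"tx": -0.0105,"ty": -0.082,"tz": -0.12,"turn": 0,"grip": 1},
  {"tx": -0.0105,"ty": -0.082,"tz": -0.17,"turn": 0,"grip": 1},
  {"tx": -0.0105,"ty": -0.082,"tz": -0.22,"turn": 0,"grip": 1},
  {"tx": -0.0105,"ty": -0.082,"tz": -0.265,"turn": 0,"grip": 1},
  {"tx": -0.0105,"ty": -0.082,"tz": -0.295,"turn": 0,"grip": 1},
  {"tx": -0.0105,"ty": -0.082,"tz": -0.31,"turn": 0,"grip": 1},
  {"tx": -0.0105,"ty": -0.082,"tz": -0.315,"turn": 0,"grip": 1},
  {"tx": -0.0105,"ty": -0.082,"tz": -0.315,"turn": 0,"grip": 1},
  {"tx": -0.0105,"ty": -0.082,"tz": -0.315,"turn": 0,"grip": 1},
  {"tx": -0.0105,"ty": -0.082,"tz": -0.315,"turn": 0,"grip": 1},
])

```text
clock: 9.65
position: [0.4783, -0.2233, 0.0937]
ee_rot: [2.308, 2.13, -0.005]
force: [-0.6, -1.0, -1.1]
width: 0.304
```

```bash
python3 - <<'E'
from h import *
F=[]
for i in range(10):
    st=observe();im=get_image('scene' if i else 'wrist');F.append(st['force'])
    if i==0: cv2.imwrite('pics/w6.png',im[:,:,::-1])
print(st['clock'],st['position'],np.mean(F,0),np.std(F,0),st['width'])
Rm=R.from_rotvec(st['ee_rot']).as_matrix();print('tool z',Rm[:,2].round(4),'jaw yaw',np.degrees(np.arctan2(Rm[1,1],Rm[0,1])))
print('tip est',np.array(st['position'])+Rm[:,2]*.0641)
cv2.imwrite('pics/s6.png',im[:,:,::-1])
a=cv2.resize(cv2.imread('pics/w6.png')[60:300,130:380],(400,384),interpolation=3)
b=cv2.resize(im[90:210,180:305,::-1],(400,384),interpolation=3);cv2.imwrite('pics/c6.png',np.hstack([a,b]))
E
```

```text
10.1 [ 0.47783132 -0.22313875  0.09305602] [-0.01864637 -0.34451787 -1.53138901] [0.37245295 0.64726773 0.38315986] 0.29926903932458593
tool z [-0.0025 -0.0024 -1.    ] jaw yaw -4.581563449822359
tip est [ 0.47767387 -0.2232948   0.02895641]
```

View pics/c6.png

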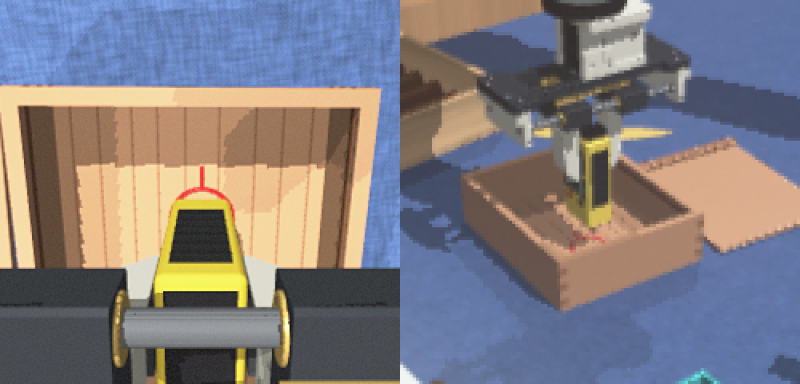

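The ring and tick line up with the meter's axis (tick at column 202, case bottom centre at about 203). Now a slow descent to first contact.

drive_tool([
  {"tx": 0,"ty": 0,"tz": -0.008,"turn": 0,"grip": 1},
  {"tx": 0,"ty": 0,"tz": -0.018,"turn": 0,"grip": 1},
  {"tx": 0,"ty": 0,"tz": -0.028,"turn": 0,"grip": 1},
  {"tx": 0,"ty": 0,"tz": -0.036,"turn": 0,"grip": 1},
  {"tx": 0,"ty": 0,"tz": -0.042,"turn": 0,"grip": 1},
  {"tx": 0,"ty": 0,"tz": -0.046,"turn": 0,"grip": 1},
  {"tx": 0,"ty": 0,"tz": -0.049,"turn": 0,"grip": 1},
  {"tx": 0,"ty": 0,"tz": -0.052,"turn": 0,"grip": 1},
  {"tx": 0,"ty": 0,"tz": -0.055,"turn": 0,"grip": 1},
  {"tx": 0,"ty": 0,"tz": -0.058,"turn": 0,"grip": 1},
  {"tx": 0,"ty": 0,"tz": -0.058,"turn": 0,"grip": 1},
  {"tx": 0,"ty": 0,"tz": -0.058,"turn": 0,"grip": 1},
])

```text
clock: 11.35
position: [0.4779, -0.2232, 0.0699]
ee_rot: [2.308, 2.131, -0.005]
force: [-0.5, -0.3, 0.6]
width: 0.306
```

```bash
cat > m.py <<'E'
from h import *
F=[];Z=[]
for i in range(12):
    st=observe();get_image('scene');F.append(st['force']);Z.append(st['position'])
print(st['clock'],np.mean(Z,0),np.std(Z,0),np.mean(F,0),np.std(F,0),st['width'])
print('press N',np.mean(F,0)[2]+1.53)
E
python3 m.py
```

```text
11.9 [ 0.47789108 -0.22316574  0.06991304] [1.31629209e-05 2.22984396e-05 3.05438306e-05] [-0.17134939  0.08662123 -0.04833153] [0.72003687 0.55581795 0.47696519] 0.3055716472177227
press N 1.4816684705019556
```

The press of 1.48 N gives about 2.2 mm of travel, which matches the geometry. Another 2.8 mm is needed.

drive_tool([
  {"tx": 0,"ty": 0,"tz": -0.002,"turn": 0,"grip": 1},
  {"tx": 0,"ty": 0,"tz": -0.004,"turn": 0,"grip": 1},
  {"tx": 0,"ty": 0,"tz": -0.006,"turn": 0,"grip": 1},
  {"tx": 0,"ty": 0,"tz": -0.007,"turn": 0,"grip": 1},
  {"tx": 0,"ty": 0,"tz": -0.007,"turn": 0,"grip": 1},
  {"tx": 0,"ty": 0,"tz": -0.007,"turn": 0,"grip": 1},
])

```text
clock: 12.55
position: [0.4779, -0.2232, 0.0671]
ee_rot: [2.308, 2.131, -0.005]
force: [-0.2, -0.0, 0.8]
width: 0.303
```

```bash
python3 m.py; python3 - <<'E'
from h import *
st=observe();im=get_image('wrist')[:,:,::-1];s=get_image('scene')[:,:,::-1]
Rm=R.from_rotvec(st['ee_rot']).as_matrix();print('jaw yaw',np.degrees(np.arctan2(Rm[1,1],Rm[0,1])),Rm[:,2])
im=im.copy();w=cam('wrist',st);p=np.array(st['position'])
a=cv2.resize(im[60:300,130:380],(400,384),interpolation=3)
b=cv2.resize(s[90:210,180:305],(400,384),interpolation=3);cv2.imwrite('pics/c7.png',np.hstack([a,b]))
# box still? tick pixel vs w1 measurement
g=im.astype(int);m=(g[:,:,2]>150)&(g[:,:,1]<90)&(g[:,:,0]<90);m[:130]=0;m[200:]=0;m[:,:200]=0;m[:,320:]=0
v,u=np.nonzero(m);P=np.array([plane(w,x,y,.008)[:2] for x,y in zip(u,v)]);d=np.hypot(*(P-[.4778,-.2230]).T)
print(len(P),'far tick',P[d>.0205].mean(0),'ring part radii',d[d<.0205].mean(),d.max())
E
```

```text
13.1 [ 0.47789096 -0.22316931  0.06708398] [1.54598728e-05 1.89741335e-05 1.40848140e-05] [-0.3399798   0.10575618  1.211507  ] [0.49795673 0.39450467 0.7336007 ] 0.3009155167889133
press N 2.741506995478456
jaw yaw -4.582954614511881 [-0.00233652 -0.00247976 -0.9999942 ]
35 far tick [ 0.48028156 -0.19758265] ring part radii 0.018760356437210544 0.030710489442653918
```

View pics/c7.png

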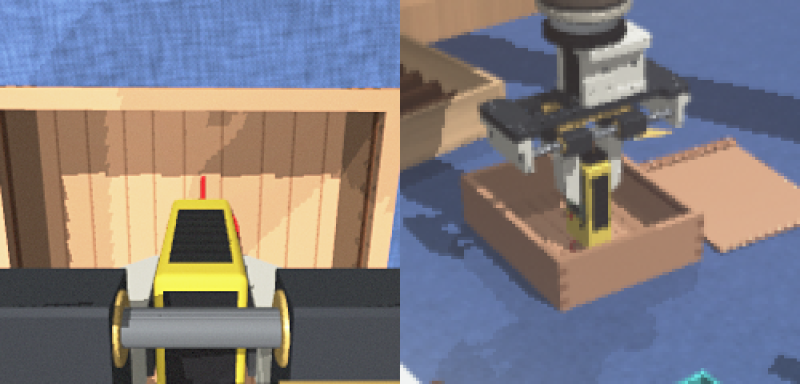

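```bash
python3 -c "
from cell import *
print(sign_off())"
```

```text
the job is handed in; nothing more can be done
None
```

The yellow meter is standing upright in the cedar box on the crayon mark, pressed about half way, and the gripper is still holding it. I handed the job in at about 13 s of the 38 s allowed.

I drew it straight up out of the black holster with a 25 N grip across its 28 mm sides. I then carried it over the box and lowered it slowly.

**Last checks:**
- **Position:** The tool is at (0.4779, -0.2232), within 0.2 mm of the measured ring centre at (0.4778, -0.2230). In the hand, the meter sat within about 1 mm of the tool axis. That leaves several millimetres of room inside the 18 mm ring radius.
- **Alignment:** The jaws are at -4.6°, against a measured grain direction of about -4.5°. The tool is upright to within 0.2°.
- **Press:** The averaged force was 2.7 N, which means about 5 mm of head travel. The tool height gives the same figure.
- **Box:** The visible crayon tick was still within 1 mm of where I first measured it, so the box did not move.

**Less certain or in disagreement:**
- **Scene camera:** After the lift, its outline of the meter's top sat about 2 px (5 mm) off my prediction. I relied on the sharper wrist view, which agreed to about 1 px.
- **Contacts:** The case covers the contacts and most of the ring in the last views. That both contacts are inside the ring is worked out from the geometry, not seen directly.
- **Bystanders:** I did not measure the lid or the other loose things again at the end. They looked unmoved wherever they appeared in the later views.

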